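# Dry-lay the deck fittings on a tender's foredeck

### The job

Lay the four loose fittings out on the small boat's foredeck panel, ready for marking the screw holes: the red sidelight centred on the port pad and the green one on the starboard pad (port is your left when you face the bow, the pointed end), each with its coloured lens facing straight outboard, the stainless steel cleat on the centreline midway between the two lights with its horns pointing fore and aft, and the mushroom vent behind the cleat, centred on the white ring round its hole. Set each one down upright without dropping it, and leave the varnish tin and the tape roll alone.

Things in the scene. Friction and masses are not known exactly. Their poses are not given: they have to be found in the camera images.
- deck: Fixed grey foredeck panel, 342 mm long, square after end 330 mm wide, pointed bow; brown king plank on the centreline, black seams, red edge rail 9 mm high. Origin on the centreline at bench height, 150 mm ahead of the after end; x to the bow, y to port, z up. Deck surface 40 mm above the origin. Place and heading vary. Cleat's place, midway between the pads: x = 30 mm, y = 0.
- pad_port: Dark hardwood mounting pad fixed on the port side of the deck, 62 mm (fore and aft) x 52 mm, 8 mm thick. Origin at the centre of its underside, on the deck surface; axes parallel to the deck's; it lies at x = 30, y = +92 mm of the deck.
- pad_starboard: The same dark hardwood pad, fixed on the starboard side of the deck at x = 30, y = -92 mm of the deck. Origin at the centre of its underside, on the deck surface; axes parallel to the deck's.
- vent_ring: White plastic ring fixed flat on the deck's centreline, astern of the pads (85 to 105 mm behind the deck's origin), round the black vent hole: outside diameter 86 mm, hole 48 mm, 6 mm thick. Origin at the centre of its underside, on the deck surface.
- red_light: Loose port sidelight, standing upright: black housing on a black foot 46 x 48 x 5 mm, round red lens bulging from its front; 52 mm tall, 160 g. Origin at the centre of the foot's underside; x points out of the lens (front), z up. Grip across y: flat housing sides 40 mm apart, from 5 to 48 mm up and from x = -22 to +4 mm.
- green_light: Loose starboard sidelight, the same as the red one but with a green lens. Origin at the centre of the foot's underside; x points out of the lens (front), z up; flat sides 40 mm apart across y. It stands upright on the bench.
- cleat: Loose stainless steel horn cleat, 120 mm long, 42 mm tall, 280 g, standing on its foot (62 x 26 x 5 mm). Origin at the centre of the foot's underside; x along the horns (both ends alike), z up. Grip across y at the middle: two 17 mm thick legs stand 16 mm either side of the centre, from 5 mm up, under the 14 mm thick horn bar, whose middle is 29 mm up.
- vent: Loose bright metal mushroom vent, 44 mm tall, 200 g, standing on its flange (72 mm across, 4 mm thick): narrow neck, domed cap 58 mm across with an upright edge 19 to 31 mm above the underside; grip it there, in any direction. Origin at the centre of the flange's underside, z up.
- varnish_tin: Loose round tin of varnish with a yellow label, 76 mm across, 95 mm tall, 550 g; a bystander, to be left where it is. Origin at the centre of its underside.
- tape_roll: Loose blue roll of masking tape lying flat, 96 mm across, 25 mm tall, 120 g; a bystander, to be left where it is. Origin at the centre of its underside.

How it is judged:
By the outcome, as a careful person would: the job done as asked, in the order asked, and still so for the second after the job is handed in, with the robot touching nothing.
It also fails if it takes over 104 s, if anything falls off the work surface, if the arm or the gripper's body presses on something with over 40 N, if the wrist force passes 120 N, or if a joint passes its speed limit or range.

### The arm

A 6-joint arm with a two-finger parallel gripper is mounted at the origin on the work surface. World frame = base frame: x ahead of the robot, y to its left, z up, the work surface at z = 0. Lengths are in m, angles in rad, forces in N, time in s.
With the tool pointing down it reaches from about 0.275 to 0.75 m from the base axis. Payload 10.2 kg.
Tool frame: the origin (TCP) lies between the finger pads; the fingertips stand 25 mm ahead of it and the grasp point (between the pads) lies 6 mm ahead of it (arm.nose_length is the distance from the TCP to the fingertips, in m); z points along the fingers, y is the direction in which the jaws open and shut (so a half turn about z gives the same grasp; the last joint's range is limited). The gripper opens to 88 mm and grips with 3 to 60 N. Pads are 18 mm wide; open, the fingers measure 123 mm over their backs; the gripper's body (75 mm by 187 mm) begins 45 mm behind the grasp point.
Start: joints at [1.017, 0.313, 1.498, -0, 1.331, -0.223], TCP at [0.171, 0.497, 0.264] pointing down, gripper open.
Joint ranges: [-2.94, 2.94], [-0.97, 2.17], [0.19, 2.56], [-1.23, 4.37], [0.02, 3.11], [-2.88, 2.88]. Speed limits (rad/s): [2.39, 2.39, 3.01, 3.14, 3.14, 3.14].

### API

Orientations are given as a unit quaternion [w, x, y, z].
In Python, from plant import telemetry, grab_frame, arm gives the robot as it stands.
- The arm moves only by the shell command python3 -m jog 'ROWS' [FORCE]. ROWS is JSON, a list of rows, each an object of numbers: "gripper": the opening, from 0 (shut) to 1 (fully open); "dx", "dy", "dz": the shift along the tool's x, y, z in m; "roll": the turn about the tool's z in degrees. In form: [{"gripper": .., "dx": .., "dy": .., "dz": .., "roll": ..}, ...]. A call has exactly 8 rows; each row is the pose to reach, as a shift and turn from the pose commanded when the call began, along the tool's axes at that moment; what a row does not reach only later rows make up. A row lasts 1/8 s, in which the tool goes at most 62.5 mm and 10.7 degrees, less where a joint would pass 70% of its speed; a pose out of reach is approached as far as the arm can. A call with a gripper value outside its range is refused whole. The fingers move at their own pace and stop on an object; FORCE is the grip in N (left out, the last holds). Time passes only in rows, so rows that repeat a pose let the fingers close, or fill a call up. It gives the time, the measured TCP pose, the force and the opening at its end, in the units of the state.
- telemetry.observe(): the state, without advancing time (a new reading comes with each control period).
- grab_frame(name): name is "scene" or "top" or "wrist"; returns a dict with "color" (480x640x3 uint8, blue, green, red), "depth" (480x640 float32, m along the optical axis (not along the pixel's ray), 0 where there is no reading), "vertical_fov" (degrees; the focal length in pixels is half the picture's height over the tangent of half this angle, whatever the lens; pixels are square), "cx", "cy" (the principal point, pixels), "dist" ([k1, k2, p1, p2, k3] as OpenCV has them; the pictures are not rectified), "R" (3x3) and "t" (3): a world point X has camera coordinates R X + t; the wrist camera has in their place "T_tool_cam" (4x4, takes a point from camera to tool coordinates, whose origin is the TCP and whose axes are the flange's). Camera axes: x right, y down, z forward; pixel columns grow to the right and rows downward; lengths in m; the calibration is good to about 2 mm. A picture is of the moment at which its call begins: read the wrist's pose just before it.
- arm.close_job(): hands the job in, once; it reports no verdict.
The state is a dict: "clock": time; "joint_pos": joint angles; "dq": joint speeds; "effort": joint torques, N m; "position": TCP position; "orientation": TCP orientation; "ft_force": force on the tool from outside, world axes, zero at the start; "ft_torque": the same for the moment, N m; "opening": finger opening in m.
Only numpy, scipy, OpenCV 4.12 (cv2) and the standard library are available. Lean on these libraries where they do the work, as an engineer would, in place of code of your own. Each camera call takes 0.05 s, during which the arm holds its last target. There are 200 camera calls.

## Working session

There is one attempt and no reset: what is moved stays moved. The work goes in short steps, Python scripts to look and compute and a shell command to move; the robot and the scene stay as the last step left them, time stands still between calls to the robot, and variables do not carry over. Pictures are saved under pics/ and viewed, about 12 in all and at most 16, crops included, and the job is handed in when it is done.

```bash
ls; mkdir -p pics
cat > h.py <<'E'
import numpy as np, cv2
from plant import telemetry, grab_frame, arm
from scipy.spatial.transform import Rotation as Rot
def K(f):
    F=240/np.tan(np.radians(f["vertical_fov"])/2)
    return np.array([[F,0,f["cx"]],[0,F,f["cy"]],[0,0,1.]])
def grab(name):
    s=telemetry.observe(); f=grab_frame(name)
    if name=="wrist":
        q=s["orientation"]; T=np.eye(4); T[:3,:3]=Rot.from_quat([q[1],q[2],q[3],q[0]]).as_matrix(); T[:3,3]=s["position"]
        W=T@np.array(f["T_tool_cam"]); f["R"]=W[:3,:3].T; f["t"]=-f["R"]@W[:3,3]
    f["K"]=K(f); f["R"]=np.array(f["R"]); f["t"]=np.array(f["t"]).ravel()
    return f
def rays(f,px):
    u=cv2.undistortPoints(np.array(px,float).reshape(-1,1,2),f["K"],np.array(f["dist"],float)).reshape(-1,2)
    return np.c_[u,np.ones(len(u))]
def onplane(f,px,z):
    d=rays(f,px)@f["R"]; c=-f["R"].T@f["t"]
    return c+d*((z-c[2])/d[:,2])[:,None]
def pix(f,P):
    return cv2.projectPoints(np.array(P,float).reshape(-1,3),cv2.Rodrigues(f["R"])[0],f["t"],f["K"],np.array(f["dist"],float))[0].reshape(-1,2)
def cloud(f):
    v,u=np.mgrid[:480,:640]; d=f["depth"].astype(float)
    r=rays(f,np.c_[u.ravel(),v.ravel()])*d.reshape(-1,1)
    X=(r-f["t"])@f["R"]; X[d.ravel()==0]=np.nan
    return X.reshape(480,640,3)
E
python3 - <<'E'
from h import *
for n in ["scene","top"]:
    f=grab(n); cv2.imwrite(f"pics/{n}0.png",f["color"]); print(n,(-f["R"].T@f["t"]).round(3),f["K"][0,0])
print(telemetry.observe())
E
```

```text
pics
scene [1.038 0.145 0.928] 535.7375996226784
top [ 0.473 -0.006  1.039] 456.93853500168495
{'clock': 0.1, 'joint_pos': array([ 1.01665077e+00,  3.13373736e-01,  1.49835356e+00,  3.45443022e-05,
        1.33101689e+00, -2.23417198e-01]), 'dq': array([-2.13709582e-05, -2.00438225e-03, -2.80024969e-03, -2.04474534e-04,
       -1.27526724e-03, -1.99226613e-03]), 'effort': array([ 3.20509200e-03, -4.02811325e+01, -2.52642041e+01,  6.95935520e-02,
        3.42092535e-02, -3.79182484e-05]), 'position': array([0.17039257, 0.49637489, 0.26323152]), 'orientation': array([-2.33774151e-04,  1.64615580e-01,  9.86357632e-01, -5.26438575e-04]), 'ft_force': array([ 0.0833651 , -0.59460183, -0.16169195]), 'ft_torque': array([ 0.01250415, -0.02054043, -0.06256454]), 'opening': 0.08786828877740258}
```

View pics/top0.png

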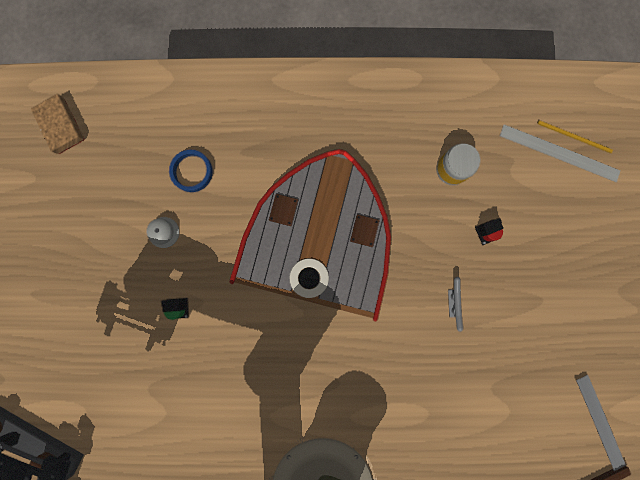

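View pics/scene0.png

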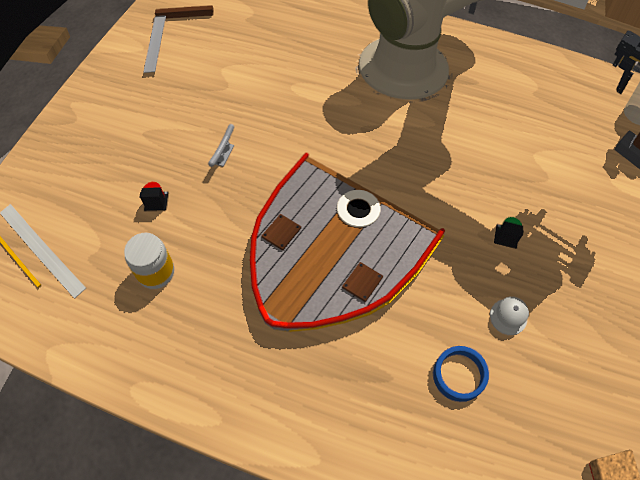

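The top view shows the deck with its bow pointing up the image (world +x), with pads at (284,208) and (365,230) and the ring at (309,278). The red light is at (489,231), the green at (175,308), the cleat at (457,298) and the vent at (163,232). The tape roll is at (191,170) and the tin at (461,161). The scene view agrees, with both lenses facing the robot.

```bash
cat > m.py <<'E'
from h import *
f=grab("top"); img=f["color"]; X=cloud(f); Z=X[...,2]; hsv=cv2.cvtColor(img,cv2.COLOR_BGR2HSV)
def box(c,r): 
    m=np.zeros((480,640),bool); m[c[1]-r:c[1]+r,c[0]-r:c[0]+r]=1; return m
def cen(m):
    v,u=np.nonzero(m); return np.c_[u,v].mean(0)
def big(m):
    n,l,s,c=cv2.connectedComponentsWithStats(m.astype(np.uint8)); return l==1+np.argmax(s[1:,4])
H,S,V=[hsv[...,i].astype(int) for i in range(3)]
pads=[]
for c in [(284,208),(365,230)]:
    m=big(box(c,24)&(S>70)&(V<110)&(H<20)); p=np.c_[np.nonzero(m)[::-1]].astype(np.float32)
    r=cv2.minAreaRect(onplane(f,p,.048)[:,:2].astype(np.float32)); pads.append(np.array(r[0])); print("pad",m.sum(),r,np.nanmedian(Z[m]))
y=pads[0]-pads[1]; d=np.linalg.norm(y); y/=d; x=np.array([y[1],-y[0]]); mid=sum(pads)/2
print("pad sep",d,"heading deg",np.degrees(np.arctan2(x[1],x[0])),"cleat spot",mid)
m=big(box((309,278),30)&(S<40)&(V>150)); p=np.c_[np.nonzero(m)[::-1]].astype(np.float32)
(c,s),a=cv2.minEnclosingCircle(onplane(f,p,.046)[:,:2].astype(np.float32)),0
print("ring",c,s,"in deck axes rel mid",(np.array(c)-mid)@x,(np.array(c)-mid)@y)
for n,c,zlo in [("red",(489,231),.03),("green",(175,308),.03),("cleat",(457,298),.02),("vent",(163,232),.015),("tin",(461,161),.08),("tape",(191,170),.012)]:
    m=box(c,40)&(Z>zlo); m=big(m); q=X[m]; r=cv2.minAreaRect(q[:,:2].astype(np.float32)); print(n,m.sum(),np.round(r[0],4),np.round(r[1],4),round(r[2],1),"zmax",np.percentile(q[:,2],98).round(3))
for n,mm in [("red",((H<8)|(H>172))&(S>150)&box((489,231),25)),("green",(H>45)&(H<85)&(S>100)&box((175,308),25))]:
    print(n,"lens",np.nanmedian(X[mm],0).round(4),mm.sum())
E
python3 m.py
```

```text
pad 636 ((0.6202320456504822, 0.08384295552968979), (0.05124706029891968, 0.061469826847314835), 75.59028625488281) 0.0482763513690456
pad 642 ((0.5740054845809937, -0.09409458935260773), (0.05088405683636665, 0.06181091070175171), 75.5668716430664) 0.048201250420783055
pad sep 0.1838441318809246 heading deg -14.562995534911213 cleat spot [ 0.59711877 -0.00512582]
ring (0.4708762466907501, 0.027679573744535446) 0.042188968509435654 in deck axes rel mid -0.13043529830149772 8.448377860591216e-06
red 360 [ 0.5753 -0.3821] [0.0445 0.0415] 23.8 zmax 0.054
green 368 [0.4034 0.3266] [0.0426 0.0415] 2.9 zmax 0.054
cleat 369 [ 0.4135 -0.2988] [0.1158 0.0162] 2.1 zmax 0.043
vent 557 [0.5769 0.3615] [0.0548 0.0568] 87.2 zmax 0.047
tin 936 [ 0.7195 -0.3001] [0.0718 0.0706] 83.3 zmax 0.098
tape 617 [0.7167 0.2994] [0.0933 0.0933] 55.6 zmax 0.028
red lens [ 0.5612 -0.3812  0.0429] 145
green lens [0.3931 0.3207 0.0436] 149
```

```bash
cat > go.py <<'E'
import sys
from h import *
def to(x,y,z,yaw):
    s=telemetry.observe(); q=s["orientation"]; R=Rot.from_quat([q[1],q[2],q[3],q[0]]).as_matrix()
    d=R.T@(np.array([x,y,z])-s["position"]); cur=np.degrees(np.arctan2(R[1,1],R[0,1]))
    r=-(yaw-cur)
    print("t %.2f"%s["clock"],"pos",s["position"].round(4),"yaw %.2f"%cur,"tilt",R[:,2].round(4),"q6 %.2f"%s["joint_pos"][5],"open %.4f"%s["opening"])
    print("  -> dx,dy,dz mm",(d*1000).round(1),"roll %.1f"%((r+180)%360-180))
if __name__=="__main__": to(*map(float,sys.argv[1:5]))
E
python3 go.py .575 -.382 .22 113.8; python3 -c "
from h import *
f=grab_frame('wrist');print(np.round(f['T_tool_cam'],3),f['vertical_fov'])"
```

```text
t 0.15 pos [0.1705 0.4964 0.2633] yaw 71.05 tilt [-5.e-04 -7.e-04 -1.e+00] q6 -0.22 open 0.0879
  -> dx,dy,dz mm [-667.9 -699.4   43.8] roll -42.8
[[-0.    -0.954 -0.299  0.079]
 [ 1.    -0.    -0.    -0.   ]
 [ 0.    -0.299  0.954 -0.121]
 [ 0.     0.     0.     1.   ]] 71.26605615458945
```

```bash
python3 -m jog '[{"gripper":1,"dx":-0.67,"dy":-0.70,"dz":0.044,"roll":-42.8},{"gripper":1,"dx":-0.67,"dy":-0.70,"dz":0.044,"roll":-42.8},{"gripper":1,"dx":-0.67,"dy":-0.70,"dz":0.044,"roll":-42.8},{"gripper":1,"dx":-0.67,"dy":-0.70,"dz":0.044,"roll":-42.8},{"gripper":1,"dx":-0.67,"dy":-0.70,"dz":0.044,"roll":-42.8},{"gripper":1,"dx":-0.67,"dy":-0.70,"dz":0.044,"roll":-42.8},{"gripper":1,"dx":-0.67,"dy":-0.70,"dz":0.044,"roll":-42.8},{"gripper":1,"dx":-0.67,"dy":-0.70,"dz":0.044,"roll":-42.8}]' 30; python3 go.py .575 -.382 .22 113.8
```

```text
clock: 1.2
position: [0.3674, 0.0731, 0.2431]
orientation: [0.0, -0.206, 0.978, -0.0]
ft_force: [1.0, 1.5, -0.2]
opening: 0.0882
t 1.20 pos [0.3674 0.0731 0.2431] yaw 113.83 tilt [ 8.e-04  0.e+00 -1.e+00] q6 -2.11 open 0.0882
  -> dx,dy,dz mm [  -6.  -500.2   23.3] roll 0.0
```

```bash
python3 -m jog '[{"gripper":1,"dx":-0.006,"dy":-0.50,"dz":0.023,"roll":0},{"gripper":1,"dx":-0.006,"dy":-0.50,"dz":0.023,"roll":0},{"gripper":1,"dx":-0.006,"dy":-0.50,"dz":0.023,"roll":0},{"gripper":1,"dx":-0.006,"dy":-0.50,"dz":0.023,"roll":0},{"gripper":1,"dx":-0.006,"dy":-0.50,"dz":0.023,"roll":0},{"gripper":1,"dx":-0.006,"dy":-0.50,"dz":0.023,"roll":0},{"gripper":1,"dx":-0.006,"dy":-0.50,"dz":0.023,"roll":0},{"gripper":1,"dx":-0.006,"dy":-0.50,"dz":0.023,"roll":0}]'; python3 go.py .575 -.382 .22 113.8
cat > l.py <<'E'
# wrist look at a light / other object: python3 l.py name cx cy zlo zhi
import sys
from h import *
n,x,y,zlo,zhi=sys.argv[1],*map(float,sys.argv[2:6])
f=grab("wrist"); X=cloud(f); m=(np.hypot(X[...,0]-x,X[...,1]-y)<.075)&(X[...,2]>zlo)&(X[...,2]<zhi)
q=X[m][:,:2].astype(np.float32); r=cv2.minAreaRect(q); print("rect",np.round(r[0],4),np.round(r[1],4),round(r[2],1),"n",m.sum(),"mean",q.mean(0).round(4))
hsv=cv2.cvtColor(f["color"],cv2.COLOR_BGR2HSV).astype(int); H,S=hsv[...,0],hsv[...,1]
near=(np.hypot(X[...,0]-x,X[...,1]-y)<.06)
for c,k in [("red",((H<8)|(H>172))),("green",(H>45)&(H<85))]:
    k=k&(S>130)&near
    if k.sum()>50: print(c,"lens",X[k].mean(0).round(4),k.sum())
v=f["color"].copy(); v[m]=(v[m]*.6+np.array([255,0,255])*.4).astype(np.uint8); cv2.imwrite(f"pics/{n}.png",v)
E
python3 l.py redw .575 -.382 .046 .06
```

```text
clock: 2.2
position: [0.5748, -0.3811, 0.2197]
orientation: [-0.0, -0.207, 0.978, 0.0]
ft_force: [0.2, 0.1, 0.2]
opening: 0.0882
t 2.20 pos [ 0.5748 -0.3811  0.2197] yaw 113.84 tilt [-1.e-04  1.e-04 -1.e+00] q6 -2.74 open 0.0882
  -> dx,dy,dz mm [ 0.2 -0.9 -0.3] roll 0.0
rect [ 0.5795 -0.378 ] [0.0265 0.0395] 22.8 n 1221 mean [ 0.5794 -0.3779]
red lens [ 0.5598 -0.3861  0.0385] 993
green lens [ 0.5548 -0.3686  0.2623] 69
```

View pics/redw.png

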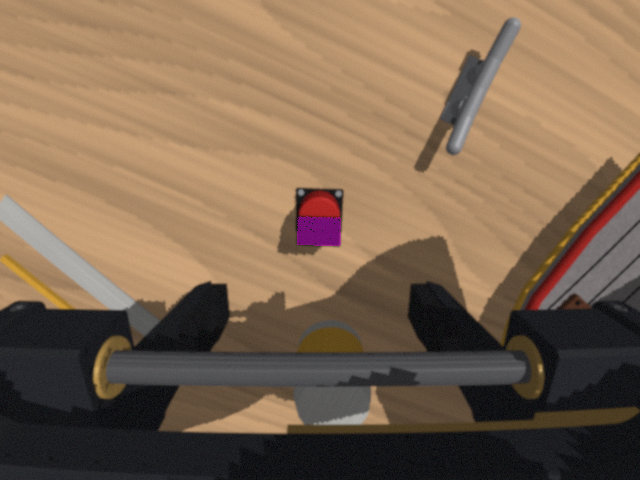

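The wrist view shows the red light at (320,218) between the open fingers, with its lens up the image, towards the tool's +x. The housing top measures 26.5 x 39.5 mm, which fits.

```bash
python3 go.py .5795 -.378 .033 112.8; python3 -m jog '[{"gripper":1,"dx":0.001,"dy":0.005,"dz":0.06,"roll":1},{"gripper":1,"dx":-0.001,"dy":0.005,"dz":0.12,"roll":1},{"gripper":1,"dx":-0.001,"dy":0.005,"dz":0.16,"roll":1},{"gripper":1,"dx":-0.001,"dy":0.005,"dz":0.18,"roll":1},{"gripper":1,"dx":-0.001,"dy":0.005,"dz":0.186,"roll":1},{"gripper":1,"dx":-0.001,"dy":0.005,"dz":0.186,"roll":1},{"gripper":1,"dx":-0.001,"dy":0.005,"dz":0.186,"roll":1},{"gripper":1,"dx":-0.001,"dy":0.005,"dz":0.186,"roll":1}]';python3 go.py .5795 -.378 .033 112.8
```

```text
t 2.25 pos [ 0.5757 -0.3874  0.2164] yaw 113.62 tilt [-8.e-04 -7.e-04 -1.e+00] q6 -2.74 open 0.0879
  -> dx,dy,dz mm [ -7.5   7.2 183.4] roll 0.8
clock: 3.25
position: [0.5736, -0.3746, 0.0351]
orientation: [0.0, -0.198, 0.98, -0.001]
ft_force: [0.0, -0.2, 0.6]
opening: 0.0881
t 3.25 pos [ 0.5736 -0.3746  0.0351] yaw 112.85 tilt [ 0.0012 -0.0012 -1.    ] q6 -2.72 open 0.0881
  -> dx,dy,dz mm [-4.2 -5.4  2.1] roll 0.0
```

```bash
python3 -m jog '[{"gripper":1,"dx":-0.004,"dy":-0.005,"dz":0.002,"roll":0},{"gripper":1,"dx":-0.004,"dy":-0.005,"dz":0.002,"roll":0},{"gripper":1,"dx":-0.004,"dy":-0.005,"dz":0.002,"roll":0},{"gripper":1,"dx":-0.004,"dy":-0.005,"dz":0.002,"roll":0},{"gripper":1,"dx":-0.004,"dy":-0.005,"dz":0.002,"roll":0},{"gripper":1,"dx":-0.004,"dy":-0.005,"dz":0.002,"roll":0},{"gripper":1,"dx":-0.004,"dy":-0.005,"dz":0.002,"roll":0},{"gripper":1,"dx":-0.004,"dy":-0.005,"dz":0.002,"roll":0}]';python3 go.py .5795 -.378 .033 112.8; python3 l.py redg .5795 -.378 .046 .056
```

```text
clock: 4.25
position: [0.5788, -0.3774, 0.032]
orientation: [-0.0, -0.198, 0.98, -0.0]
ft_force: [0.3, 0.3, -0.3]
opening: 0.0878
t 4.25 pos [ 0.5788 -0.3774  0.032 ] yaw 112.85 tilt [-0. -0. -1.] q6 -2.72 open 0.0878
  -> dx,dy,dz mm [-0.4 -0.8 -1. ] roll 0.0
rect [ 0.5793 -0.3765] [0.0277 0.1226] 22.8 n 5636 mean [ 0.5736 -0.38  ]
red lens [ 0.5585 -0.3866  0.0371] 6364
green lens [ 0.5719 -0.372   0.0514] 61
```

View pics/redg.png

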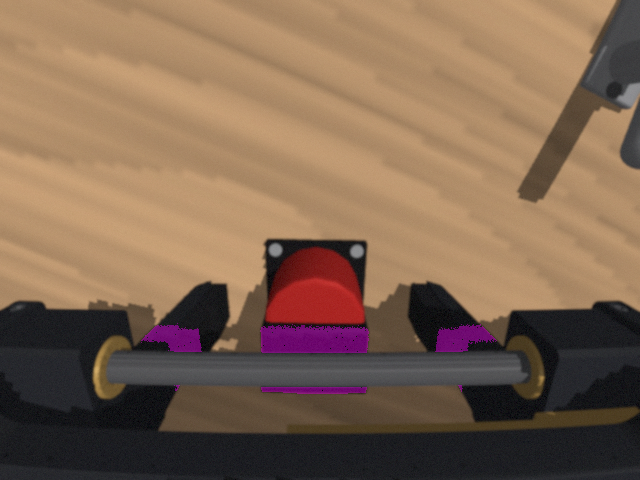

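The picture shows the light centred between the fingers (housing at columns 263-367, fingertips at 228 and 410), so I'll grip it.

```bash
python3 -m jog '[{"gripper":0,"dx":0,"dy":0,"dz":0,"roll":0},{"gripper":0,"dx":0,"dy":0,"dz":0,"roll":0},{"gripper":0,"dx":0,"dy":0,"dz":0,"roll":0},{"gripper":0,"dx":0,"dy":0,"dz":0,"roll":0},{"gripper":0,"dx":0,"dy":0,"dz":0,"roll":0},{"gripper":0,"dx":0,"dy":0,"dz":0,"roll":0},{"gripper":0,"dx":0,"dy":0,"dz":0,"roll":0},{"gripper":0,"dx":0,"dy":0,"dz":0,"roll":0}]' 30
python3 go.py .5795 -.378 .19 112.8
```

```text
clock: 5.3
position: [0.5789, -0.3774, 0.0321]
orientation: [0.0, -0.198, 0.98, -0.0]
ft_force: [0.6, -0.6, -0.6]
opening: 0.0398
t 5.30 pos [ 0.5789 -0.3774  0.0321] yaw 112.85 tilt [ 1.e-04 -2.e-04 -1.e+00] q6 -2.72 open 0.0398
  -> dx,dy,dz mm [  -0.3   -0.8 -157.9] roll 0.0
```

```bash
python3 go.py .6181 .0756 .16 -14.5; python3 -m jog '[{"gripper":0,"dx":0,"dy":0,"dz":-0.03,"roll":0},{"gripper":0,"dx":0,"dy":0,"dz":-0.08,"roll":0},{"gripper":0,"dx":-0.02,"dy":0.03,"dz":-0.12,"roll":10},{"gripper":0,"dx":-0.04,"dy":0.07,"dz":-0.14,"roll":20},{"gripper":0,"dx":-0.07,"dy":0.12,"dz":-0.14,"roll":30},{"gripper":0,"dx":-0.10,"dy":0.17,"dz":-0.14,"roll":40},{"gripper":0,"dx":-0.13,"dy":0.22,"dz":-0.14,"roll":50},{"gripper":0,"dx":-0.15,"dy":0.26,"dz":-0.14,"roll":60}]'
python3 go.py .6181 .0756 .16 -14.5
```

```text
t 5.30 pos [ 0.5789 -0.3774  0.0321] yaw 112.85 tilt [ 1.e-04 -2.e-04 -1.e+00] q6 -2.72 open 0.0398
  -> dx,dy,dz mm [-212.   402.2 -128. ] roll 127.3
clock: 6.3
position: [0.616, -0.077, 0.1717]
orientation: [-0.0, 0.321, 0.947, 0.0]
ft_force: [0.3, -0.3, -1.6]
opening: 0.0396
t 6.30 pos [ 0.616  -0.077   0.1717] yaw 52.58 tilt [-8.e-04  4.e-04 -1.e+00] q6 -1.23 open 0.0396
  -> dx,dy,dz mm [ 91.  122.5  11.8] roll 67.1
```

```bash
python3 -m jog '[{"gripper":0,"dx":0.015,"dy":0.02,"dz":0,"roll":10},{"gripper":0,"dx":0.035,"dy":0.05,"dz":0,"roll":20},{"gripper":0,"dx":0.055,"dy":0.08,"dz":0,"roll":30},{"gripper":0,"dx":0.075,"dy":0.105,"dz":0,"roll":40},{"gripper":0,"dx":0.085,"dy":0.118,"dz":0.005,"roll":50},{"gripper":0,"dx":0.091,"dy":0.122,"dz":0.012,"roll":60},{"gripper":0,"dx":0.091,"dy":0.122,"dz":0.012,"roll":67},{"gripper":0,"dx":0.091,"dy":0.122,"dz":0.012,"roll":67}]'
python3 go.py .6181 .0756 .083 -14.5
```

```text
clock: 7.3
position: [0.6171, 0.0728, 0.1597]
orientation: [-0.0, 0.788, 0.615, -0.0]
ft_force: [-1.0, 0.2, -2.3]
opening: 0.0398
t 7.30 pos [0.6171 0.0728 0.1597] yaw -14.08 tilt [-9.e-04  0.e+00 -1.e+00] q6 0.17 open 0.0398
  -> dx,dy,dz mm [ 3.   0.4 76.7] roll 0.4
```

```bash
python3 -m jog '[{"gripper":0,"dx":0.002,"dy":0,"dz":0.02,"roll":0.3},{"gripper":0,"dx":0.002,"dy":0,"dz":0.04,"roll":0.3},{"gripper":0,"dx":0.002,"dy":0,"dz":0.055,"roll":0.3},{"gripper":0,"dx":0.002,"dy":0,"dz":0.065,"roll":0.3},{"gripper":0,"dx":0.002,"dy":0,"dz":0.067,"roll":0.3},{"gripper":0,"dx":0.002,"dy":0,"dz":0.067,"roll":0.3},{"gripper":0,"dx":0.002,"dy":0,"dz":0.067,"roll":0.3},{"gripper":0,"dx":0.002,"dy":0,"dz":0.067,"roll":0.3}]'
python3 go.py .6181 .0756 .081 -14.5
python3 - <<'E'
from h import *
f=grab("wrist"); cv2.imwrite("pics/redp.png",f["color"])
E
```

```text
clock: 8.3
position: [0.6179, 0.0746, 0.0934]
orientation: [0.0, 0.79, 0.613, 0.0]
ft_force: [0.6, 0.5, -1.5]
opening: 0.0397
t 8.30 pos [0.6179 0.0746 0.0934] yaw -14.45 tilt [ 7.e-04 -0.e+00 -1.e+00] q6 0.18 open 0.0397
  -> dx,dy,dz mm [ 1.  -0.1 12.4] roll 0.1
```

View pics/redp.png

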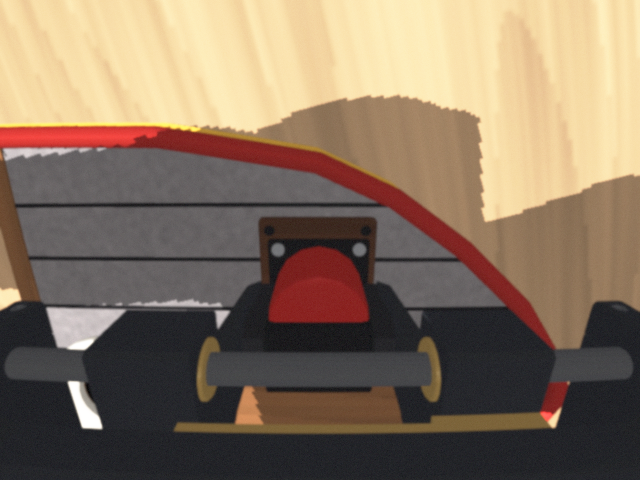

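The red light is centred across the pad (pad at columns 260-376, lens centre at 318), with its lens outboard. I'll lower it.

```bash
python3 -m jog '[{"gripper":0,"dx":0.001,"dy":0,"dz":0.004,"roll":0},{"gripper":0,"dx":0.001,"dy":0,"dz":0.008,"roll":0},{"gripper":0,"dx":0.001,"dy":0,"dz":0.010,"roll":0},{"gripper":0,"dx":0.001,"dy":0,"dz":0.011,"roll":0},{"gripper":0,"dx":0.001,"dy":0,"dz":0.012,"roll":0},{"gripper":0,"dx":0.001,"dy":0,"dz":0.0125,"roll":0},{"gripper":0,"dx":0.001,"dy":0,"dz":0.0125,"roll":0},{"gripper":0,"dx":0.001,"dy":0,"dz":0.0125,"roll":0}]'
python3 go.py .6181 .0756 .08 -14.5
```

```text
clock: 9.35
position: [0.6181, 0.0756, 0.0806]
orientation: [0.0, 0.79, 0.613, 0.0]
ft_force: [-0.5, -0.2, -1.5]
opening: 0.0403
t 9.35 pos [0.6181 0.0756 0.0806] yaw -14.45 tilt [ 1.e-04 -0.e+00 -1.e+00] q6 0.19 open 0.0403
  -> dx,dy,dz mm [0.  0.  0.6] roll 0.0
```

```bash
python3 -m jog '[{"gripper":0,"dx":0,"dy":0,"dz":0.0003,"roll":0},{"gripper":0,"dx":0,"dy":0,"dz":0.0005,"roll":0},{"gripper":0,"dx":0,"dy":0,"dz":0.0007,"roll":0},{"gripper":0,"dx":0,"dy":0,"dz":0.0009,"roll":0},{"gripper":0,"dx":0,"dy":0,"dz":0.001,"roll":0},{"gripper":0,"dx":0,"dy":0,"dz":0.001,"roll":0},{"gripper":0,"dx":0,"dy":0,"dz":0.001,"roll":0},{"gripper":0,"dx":0,"dy":0,"dz":0.001,"roll":0}]'
```

```text
clock: 10.35
position: [0.618, 0.0756, 0.08]
orientation: [0.0, 0.79, 0.613, 0.0]
ft_force: [-2.8, -1.1, 5.4]
opening: 0.0398
```

```bash
python3 -m jog '[{"gripper":0.7,"dx":0,"dy":0,"dz":0,"roll":0},{"gripper":0.7,"dx":0,"dy":0,"dz":0,"roll":0},{"gripper":0.7,"dx":0,"dy":0,"dz":0,"roll":0},{"gripper":0.7,"dx":0,"dy":0,"dz":0,"roll":0},{"gripper":0.7,"dx":0,"dy":0,"dz":-0.02,"roll":0},{"gripper":0.7,"dx":0,"dy":0,"dz":-0.06,"roll":0},{"gripper":0.7,"dx":0,"dy":0,"dz":-0.10,"roll":0},{"gripper":1,"dx":0,"dy":0,"dz":-0.13,"roll":0}]'
python3 go.py .4034 .3266 .22 6
```

```text
clock: 11.35
position: [0.6182, 0.0756, 0.2114]
orientation: [0.001, 0.79, 0.613, 0.001]
ft_force: [0.4, 0.5, -0.2]
opening: 0.0698
t 11.35 pos [0.6182 0.0756 0.2114] yaw -14.45 tilt [ 1.6e-03 -1.0e-04 -1.0e+00] q6 0.19 open 0.0698
  -> dx,dy,dz mm [ 189.5 -270.6   -9. ] roll -20.5
```

```bash
python3 -m jog '[{"gripper":1,"dx":0.188,"dy":-0.269,"dz":0,"roll":10},{"gripper":1,"dx":0.188,"dy":-0.269,"dz":0,"roll":20},{"gripper":1,"dx":0.188,"dy":-0.269,"dz":0,"roll":30},{"gripper":1,"dx":0.188,"dy":-0.269,"dz":0,"roll":40},{"gripper":1,"dx":0.188,"dy":-0.269,"dz":0,"roll":50},{"gripper":1,"dx":0.188,"dy":-0.269,"dz":0,"roll":60},{"gripper":1,"dx":0.188,"dy":-0.269,"dz":0,"roll":70},{"gripper":1,"dx":0.188,"dy":-0.269,"dz":0,"roll":72.6}]'
python3 - <<'E'
from h import *
for i in range(3): grab_frame("wrist")
E
python3 l.py greenw .4034 .3266 .046 .06; python3 go.py .405 .327 .19 -87.1
```

```text
clock: 12.35
position: [0.4042, 0.3251, 0.2096]
orientation: [-0.0, 1.0, 0.025, 0.0]
ft_force: [-0.2, 0.6, -0.3]
opening: 0.088
rect [0.4085 0.328 ] [0.0287 0.0397] 4.7 n 1294 mean [0.4107 0.3282]
green lens [0.3942 0.3257 0.0717] 462
t 12.55 pos [0.4045 0.3248 0.2096] yaw -86.99 tilt [ 1.e-04  1.e-04 -1.e+00] q6 1.97 open 0.0883
  -> dx,dy,dz mm [ 0.6 -2.2 19.6] roll 0.1
```

View pics/greenw.png

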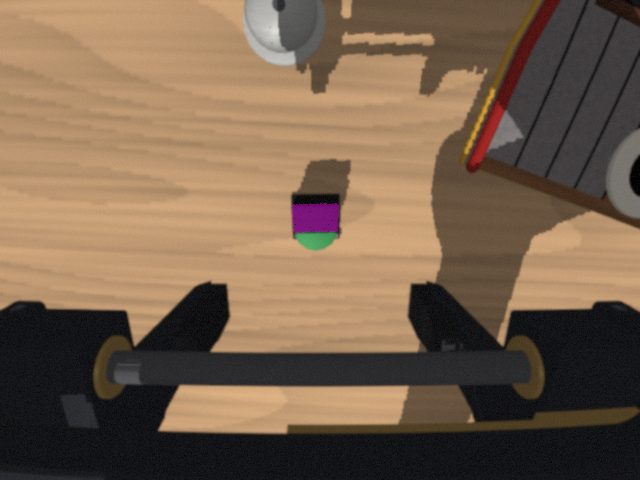

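The wrist view shows the green light at (316,217), square to the tool, with its lens towards the fingers (tool -x) and the vent at (285,25). I'll descend on the housing centre, about (.410, .328).

```bash
python3 go.py .41 .328 .0325 -86.3; python3 -m jog '[{"gripper":1,"dx":0.005,"dy":-0.003,"dz":0.05,"roll":-0.7},{"gripper":1,"dx":0.005,"dy":-0.003,"dz":0.10,"roll":-0.7},{"gripper":1,"dx":0.005,"dy":-0.003,"dz":0.14,"roll":-0.7},{"gripper":1,"dx":0.005,"dy":-0.003,"dz":0.165,"roll":-0.7},{"gripper":1,"dx":0.005,"dy":-0.003,"dz":0.177,"roll":-0.7},{"gripper":1,"dx":0.005,"dy":-0.003,"dz":0.177,"roll":-0.7},{"gripper":1,"dx":0.005,"dy":-0.003,"dz":0.177,"roll":-0.7},{"gripper":1,"dx":0.005,"dy":-0.003,"dz":0.177,"roll":-0.7}]'; python3 go.py .41 .328 .0325 -86.3
python3 l.py greeng .41 .328 .046 .056
```

```text
t 12.55 pos [0.4045 0.3248 0.2096] yaw -86.99 tilt [ 1.e-04  1.e-04 -1.e+00] q6 1.97 open 0.0883
  -> dx,dy,dz mm [  5.7  -2.9 177.1] roll -0.7
clock: 13.55
position: [0.4097, 0.3283, 0.0334]
orientation: [-0.0, 0.999, 0.032, 0.001]
ft_force: [-0.4, 0.4, 0.3]
opening: 0.0885
t 13.55 pos [0.4097 0.3283 0.0334] yaw -86.35 tilt [ 1.5e-03  7.0e-04 -1.0e+00] q6 1.96 open 0.0885
  -> dx,dy,dz mm [0.3 0.3 0.9] roll -0.0
rect [0.41   0.3284] [0.0267 0.122 ] 3.9 n 6302 mean [0.4171 0.3288]
green lens [0.3851 0.3258 0.0436] 654
```

View pics/greeng.png

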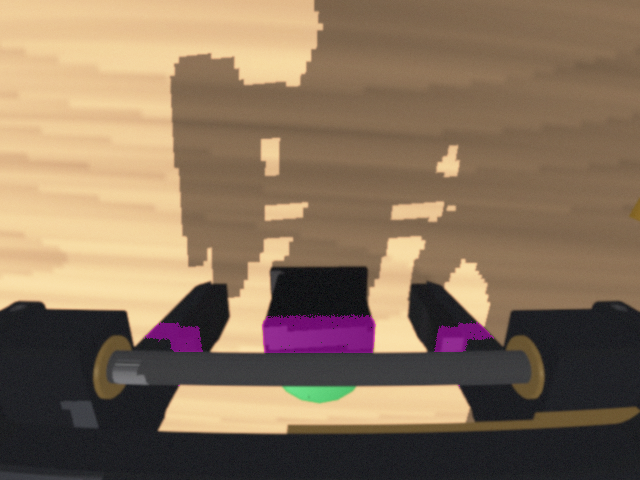

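The green light is centred between the fingers (columns 264-374), so I'll grip it and measure the housing's fore-aft place in the tool frame.

```bash
python3 -m jog '[{"gripper":0,"dx":0,"dy":0,"dz":0.001,"roll":0},{"gripper":0,"dx":0,"dy":0,"dz":0.001,"roll":0},{"gripper":0,"dx":0,"dy":0,"dz":0.001,"roll":0},{"gripper":0,"dx":0,"dy":0,"dz":0.001,"roll":0},{"gripper":0,"dx":0,"dy":0,"dz":0.001,"roll":0},{"gripper":0,"dx":0,"dy":0,"dz":0.001,"roll":0},{"gripper":0,"dx":0,"dy":0,"dz":0.001,"roll":0},{"gripper":0,"dx":0,"dy":0,"dz":0.001,"roll":0}]' 30
cat > tf.py <<'E'
from h import *
s=telemetry.observe(); q=s["orientation"]; R=Rot.from_quat([q[1],q[2],q[3],q[0]]).as_matrix()
f=grab("wrist"); X=cloud(f); P=(X-s["position"])@R
m=(abs(P[...,1])<.015)&(abs(P[...,0])<.035)&(X[...,2]-s["position"][2]>.012)&(X[...,2]-s["position"][2]<.022)
print("tool-x of housing top pts 1,5,50,95,99%",np.percentile(P[...,0][m],[1,5,50,95,99]).round(4),m.sum())
E
python3 tf.py; python3 go.py .574 -.0941 .17 -14.5
```

```text
clock: 14.6
position: [0.4093, 0.328, 0.0315]
orientation: [-0.0, 0.999, 0.032, 0.0]
ft_force: [1.1, 0.4, 0.4]
opening: 0.0397
tool-x of housing top pts 1,5,50,95,99% [-0.0276 -0.0246  0.0086  0.0132  0.0135] 3920
t 14.65 pos [0.4093 0.328  0.0315] yaw -86.35 tilt [ 0.  0. -1.] q6 1.96 open 0.0397
  -> dx,dy,dz mm [ 137.5  431.8 -138.5] roll -71.9
```

```bash
python3 go.py .5761 -.0859 .17 -14.5; python3 -m jog '[{"gripper":0,"dx":0,"dy":0,"dz":-0.03,"roll":0},{"gripper":0,"dx":0,"dy":0,"dz":-0.08,"roll":0},{"gripper":0,"dx":0.01,"dy":0.03,"dz":-0.12,"roll":-10},{"gripper":0,"dx":0.03,"dy":0.075,"dz":-0.14,"roll":-20},{"gripper":0,"dx":0.045,"dy":0.13,"dz":-0.14,"roll":-30},{"gripper":0,"dx":0.06,"dy":0.18,"dz":-0.14,"roll":-40},{"gripper":0,"dx":0.08,"dy":0.23,"dz":-0.14,"roll":-50},{"gripper":0,"dx":0.095,"dy":0.28,"dz":-0.14,"roll":-60}]'
python3 go.py .5761 -.0859 .17 -14.5
```

```text
t 14.65 pos [0.4093 0.328  0.0315] yaw -86.35 tilt [ 0.  0. -1.] q6 1.96 open 0.0397
  -> dx,dy,dz mm [ 140.1  423.7 -138.5] roll -71.9
clock: 15.65
position: [0.5217, 0.0549, 0.1713]
orientation: [-0.0, 0.85, 0.527, -0.0]
ft_force: [0.7, 0.1, -1.1]
opening: 0.04
t 15.65 pos [0.5217 0.0549 0.1713] yaw -26.40 tilt [-3.e-04  1.e-04 -1.e+00] q6 0.34 open 0.0400
  -> dx,dy,dz mm [-101.9  111.3    1.3] roll -11.9
```

```bash
python3 -m jog '[{"gripper":0,"dx":-0.03,"dy":0.033,"dz":0,"roll":-6},{"gripper":0,"dx":-0.06,"dy":0.066,"dz":0,"roll":-11.9},{"gripper":0,"dx":-0.085,"dy":0.093,"dz":0,"roll":-11.9},{"gripper":0,"dx":-0.098,"dy":0.107,"dz":0.005,"roll":-11.9},{"gripper":0,"dx":-0.102,"dy":0.111,"dz":0.03,"roll":-11.9},{"gripper":0,"dx":-0.102,"dy":0.111,"dz":0.055,"roll":-11.9},{"gripper":0,"dx":-0.102,"dy":0.111,"dz":0.07,"roll":-11.9},{"gripper":0,"dx":-0.102,"dy":0.111,"dz":0.08,"roll":-11.9}]'
python3 - <<'E'
from h import *
for i in range(3): grab_frame("wrist")
f=grab("wrist"); cv2.imwrite("pics/greenp.png",f["color"])
E
python3 go.py .5761 -.0859 .08 -14.5
```

```text
clock: 16.65
position: [0.5745, -0.084, 0.0909]
orientation: [-0.0, 0.792, 0.61, -0.0]
ft_force: [0.1, -0.1, -1.1]
opening: 0.0397
t 16.85 pos [ 0.5749 -0.0844  0.0921] yaw -14.82 tilt [ 9.e-04 -3.e-04 -1.e+00] q6 -0.09 open 0.0400
  -> dx,dy,dz mm [-1.1  1.5 12.1] roll -0.3
```

View pics/greenp.png

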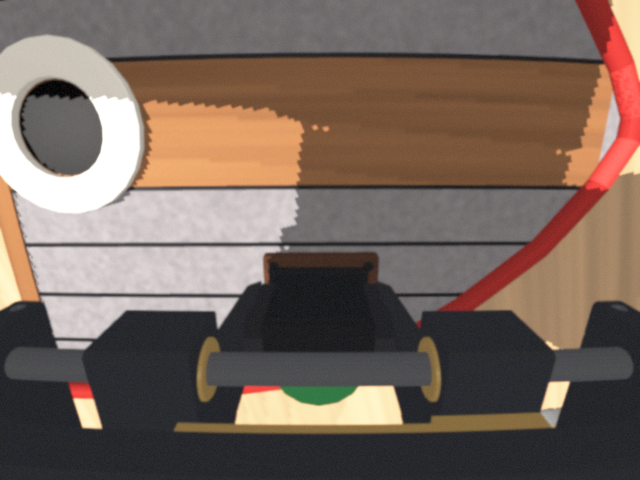

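The green light is over the starboard pad (pad at columns 264-378, light at 320), with its lens outboard. I'll correct by about 1 mm and lower it.

```bash
python3 -m jog '[{"gripper":0,"dx":-0.001,"dy":0.0015,"dz":0.004,"roll":-0.3},{"gripper":0,"dx":-0.001,"dy":0.0015,"dz":0.008,"roll":-0.3},{"gripper":0,"dx":-0.001,"dy":0.0015,"dz":0.010,"roll":-0.3},{"gripper":0,"dx":-0.001,"dy":0.0015,"dz":0.011,"roll":-0.3},{"gripper":0,"dx":-0.001,"dy":0.0015,"dz":0.0115,"roll":-0.3},{"gripper":0,"dx":-0.001,"dy":0.0015,"dz":0.012,"roll":-0.3},{"gripper":0,"dx":-0.001,"dy":0.0015,"dz":0.0124,"roll":-0.3},{"gripper":0,"dx":-0.001,"dy":0.0015,"dz":0.0128,"roll":-0.3}]'
python3 go.py .5761 -.0859 .08 -14.5
```

```text
clock: 17.85
position: [0.5758, -0.0859, 0.0795]
orientation: [0.0, 0.791, 0.612, 0.0]
ft_force: [-4.6, 1.2, 8.6]
opening: 0.0397
t 17.85 pos [ 0.5758 -0.0859  0.0795] yaw -14.53 tilt [ 2.e-04 -2.e-04 -1.e+00] q6 -0.10 open 0.0397
  -> dx,dy,dz mm [ 0.   0.2 -0.5] roll -0.0
```

```bash
python3 -m jog '[{"gripper":0.7,"dx":0,"dy":0,"dz":0,"roll":0},{"gripper":0.7,"dx":0,"dy":0,"dz":0,"roll":0},{"gripper":0.7,"dx":0,"dy":0,"dz":0,"roll":0},{"gripper":0.7,"dx":0,"dy":0,"dz":0,"roll":0},{"gripper":0.7,"dx":0,"dy":0,"dz":-0.02,"roll":0},{"gripper":0.7,"dx":0,"dy":0,"dz":-0.06,"roll":0},{"gripper":0.7,"dx":0,"dy":0,"dz":-0.10,"roll":0},{"gripper":0.7,"dx":0,"dy":0,"dz":-0.13,"roll":0}]'
python3 go.py .4135 -.2988 .2 -87.9
```

```text
clock: 18.85
position: [0.5759, -0.0859, 0.2105]
orientation: [0.001, 0.791, 0.612, 0.0]
ft_force: [-0.3, -0.4, -0.1]
opening: 0.0618
t 18.85 pos [ 0.5759 -0.0859  0.2105] yaw -14.53 tilt [ 1.4e-03 -5.0e-04 -1.0e+00] q6 -0.10 open 0.0618
  -> dx,dy,dz mm [-246.9 -103.8   10.4] roll 73.4
```

```bash
python3 -m jog '[{"gripper":0.7,"dx":-0.247,"dy":-0.104,"dz":0.01,"roll":10},{"gripper":0.7,"dx":-0.247,"dy":-0.104,"dz":0.01,"roll":20},{"gripper":0.7,"dx":-0.247,"dy":-0.104,"dz":0.01,"roll":30},{"gripper":0.7,"dx":-0.247,"dy":-0.104,"dz":0.01,"roll":40},{"gripper":0.7,"dx":-0.247,"dy":-0.104,"dz":0.01,"roll":50},{"gripper":0.7,"dx":-0.247,"dy":-0.104,"dz":0.01,"roll":60},{"gripper":0.7,"dx":-0.247,"dy":-0.104,"dz":0.01,"roll":70},{"gripper":0.7,"dx":-0.247,"dy":-0.104,"dz":0.01,"roll":73.4}]'
python3 - <<'E'
from h import *
for i in range(3): grab_frame("wrist")
E
python3 l.py cleatw .4135 -.2988 .03 .05; python3 go.py .4135 -.2988 .035 -87.9
```

```text
clock: 19.85
position: [0.4131, -0.2989, 0.1987]
orientation: [0.0, 1.0, 0.016, 0.0]
ft_force: [-0.2, 0.1, -0.3]
opening: 0.0616
rect [ 0.4109 -0.2999] [0.1175 0.014 ] 2.1 n 2021 mean [ 0.4131 -0.2998]
green lens [ 0.4285 -0.3042  0.2432] 57
t 20.05 pos [ 0.4132 -0.2989  0.1988] yaw -87.85 tilt [ 0.e+00 -1.e-04 -1.e+00] q6 0.68 open 0.0615
  -> dx,dy,dz mm [ 3.000e-01 -1.000e-01  1.638e+02] roll 0.1
```

View pics/cleatw.png

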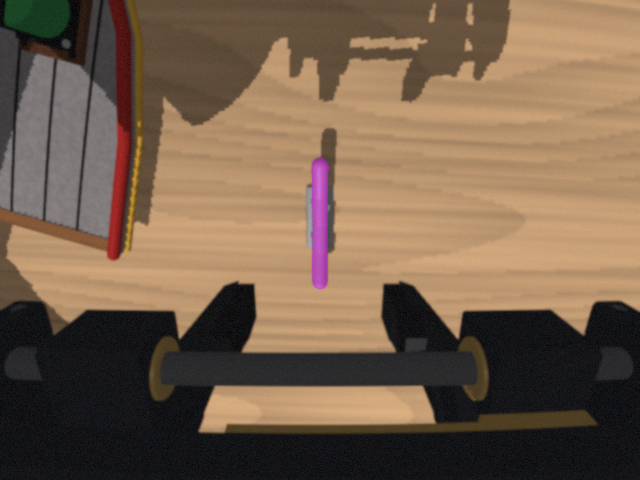

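The cleat's bar (pink) spans (320,158) to (320,288). It's aligned with the tool and centred between the jaws.

```bash
python3 -m jog '[{"gripper":0.7,"dx":-0.001,"dy":0.001,"dz":0.05,"roll":0},{"gripper":0.7,"dx":-0.001,"dy":0.001,"dz":0.10,"roll":0},{"gripper":0.7,"dx":-0.001,"dy":0.001,"dz":0.14,"roll":0},{"gripper":0.7,"dx":-0.001,"dy":0.001,"dz":0.158,"roll":0},{"gripper":0.7,"dx":-0.001,"dy":0.001,"dz":0.164,"roll":0},{"gripper":0.7,"dx":-0.001,"dy":0.001,"dz":0.164,"roll":0},{"gripper":0.7,"dx":-0.001,"dy":0.001,"dz":0.164,"roll":0},{"gripper":0.7,"dx":-0.001,"dy":0.001,"dz":0.164,"roll":0}]'
python3 -m jog '[{"gripper":0,"dx":0,"dy":0,"dz":0,"roll":0},{"gripper":0,"dx":0,"dy":0,"dz":0,"roll":0},{"gripper":0,"dx":0,"dy":0,"dz":0,"roll":0},{"gripper":0,"dx":0,"dy":0,"dz":0,"roll":0},{"gripper":0,"dx":0,"dy":0,"dz":0,"roll":0},{"gripper":0,"dx":0,"dy":0,"dz":0,"roll":0},{"gripper":0,"dx":0,"dy":0,"dz":0,"roll":0},{"gripper":0,"dx":0,"dy":0,"dz":0,"roll":0}]' 35
python3 - <<'E'
from h import *
s=telemetry.observe(); q=s["orientation"]; R=Rot.from_quat([q[1],q[2],q[3],q[0]]).as_matrix()
f=grab("wrist"); X=cloud(f); P=(X-s["position"])@R
m=(abs(P[...,1])<.012)&(abs(P[...,0])<.08)&(X[...,2]>.025)&(X[...,2]<.05)
print(np.percentile(P[...,0][m],[0.5,5,50,95,99.5]).round(4), np.median(P[...,1][m&(P[...,0]>.03)]).round(4))
cv2.imwrite("pics/cleatg.png",f["color"])
E
python3 go.py .597 -.0051 .075 -104.5
```

```text
clock: 21.05
position: [0.4124, -0.3001, 0.0354]
orientation: [0.001, 1.0, 0.018, 0.0]
ft_force: [-0.4, 0.3, 0.4]
opening: 0.0616
clock: 22.05
position: [0.4122, -0.2999, 0.0348]
orientation: [0.0, 1.0, 0.018, 0.0]
ft_force: [0.3, 0.5, 1.6]
opening: 0.0125
[-0.0478 -0.0416  0.0136  0.0538  0.0574] -0.0002
t 22.10 pos [ 0.4122 -0.2999  0.0348] yaw -87.93 tilt [-0.  0. -1.] q6 0.68 open 0.0124
  -> dx,dy,dz mm [ 195.3 -287.9  -40.2] roll 16.6
```

View pics/cleatg.png

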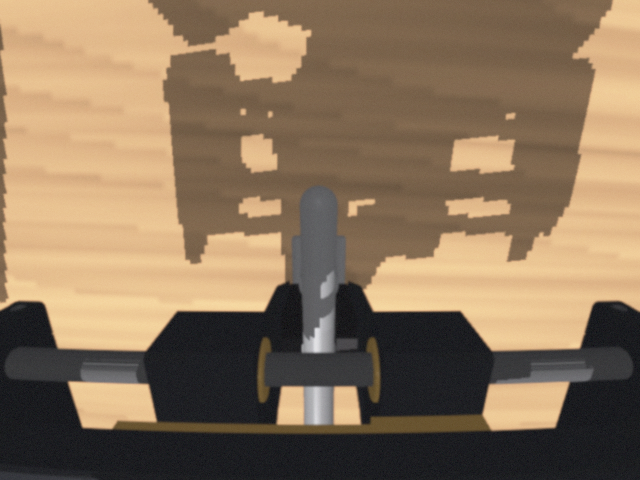

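The far horn tip is about 58 mm ahead of the TCP, so the bar is gripped within about 1 mm of its middle. Next I'll lift it and carry it over.

```bash
python3 go.py .5976 -.0052 .185 -104.5; python3 -m jog '[{"gripper":0,"dx":0,"dy":0,"dz":-0.03,"roll":0},{"gripper":0,"dx":0,"dy":0,"dz":-0.08,"roll":0},{"gripper":0,"dx":0,"dy":0,"dz":-0.13,"roll":0},{"gripper":0,"dx":0.02,"dy":-0.03,"dz":-0.15,"roll":3},{"gripper":0,"dx":0.05,"dy":-0.075,"dz":-0.15,"roll":7},{"gripper":0,"dx":0.08,"dy":-0.12,"dz":-0.15,"roll":10},{"gripper":0,"dx":0.11,"dy":-0.165,"dz":-0.15,"roll":13},{"gripper":0,"dx":0.14,"dy":-0.21,"dz":-0.15,"roll":16}]'
python3 go.py .5976 -.0052 .185 -104.5
```

```text
t 22.10 pos [ 0.4122 -0.2999  0.0348] yaw -87.93 tilt [-0.  0. -1.] q6 0.68 open 0.0124
  -> dx,dy,dz mm [ 195.9 -287.8 -150.2] roll 16.6
clock: 23.1
position: [0.545, -0.0833, 0.1842]
orientation: [-0.0, 0.993, -0.122, -0.0]
ft_force: [0.5, -0.4, -2.9]
opening: 0.0124
t 23.10 pos [ 0.545  -0.0833  0.1842] yaw -104.03 tilt [-9.e-04  3.e-04 -1.e+00] q6 1.45 open 0.0124
  -> dx,dy,dz mm [ 32.1 -88.5  -0.8] roll 0.5
```

```bash
python3 -m jog '[{"gripper":0,"dx":0.012,"dy":-0.033,"dz":0,"roll":0.5},{"gripper":0,"dx":0.022,"dy":-0.062,"dz":0,"roll":0.5},{"gripper":0,"dx":0.029,"dy":-0.08,"dz":0,"roll":0.5},{"gripper":0,"dx":0.031,"dy":-0.087,"dz":0.01,"roll":0.5},{"gripper":0,"dx":0.031,"dy":-0.087,"dz":0.04,"roll":0.5},{"gripper":0,"dx":0.031,"dy":-0.087,"dz":0.07,"roll":0.5},{"gripper":0,"dx":0.031,"dy":-0.087,"dz":0.09,"roll":0.5},{"gripper":0,"dx":0.031,"dy":-0.087,"dz":0.098,"roll":0.5}]'
python3 - <<'E'
from h import *
for i in range(3): grab_frame("wrist")
f=grab("wrist"); cv2.imwrite("pics/cleatp.png",f["color"])
E
python3 go.py .5976 -.0052 .075 -104.5
```

```text
clock: 24.1
position: [0.5946, -0.0086, 0.085]
orientation: [-0.0, 0.992, -0.126, -0.001]
ft_force: [0.0, 0.3, -4.3]
opening: 0.0122
t 24.30 pos [ 0.5958 -0.0083  0.0874] yaw -104.45 tilt [ 1.e-03 -3.e-04 -1.e+00] q6 1.61 open 0.0123
  -> dx,dy,dz mm [ 0.9 -3.5 12.4] roll 0.1
```

View pics/cleatp.png

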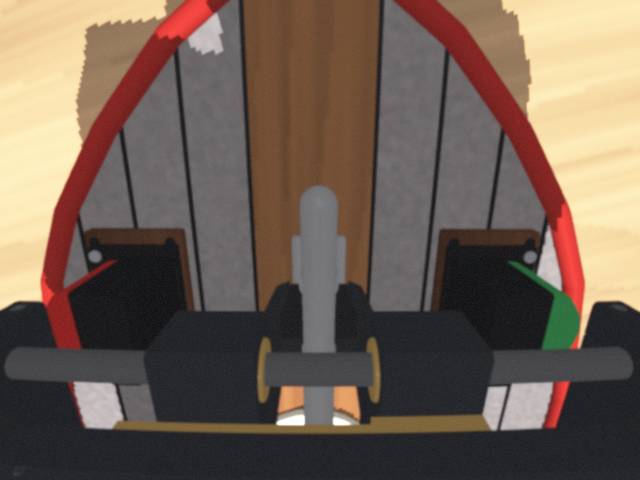

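Lights and pads are symmetric about the plank. The cleat at column 319 is just right of the plank centre (about 314), which agrees with the 3.5 mm correction computed. I'll apply that and lower it.

```bash
python3 -m jog '[{"gripper":0,"dx":0.001,"dy":-0.002,"dz":0.002,"roll":0},{"gripper":0,"dx":0.001,"dy":-0.0035,"dz":0.006,"roll":0},{"gripper":0,"dx":0.001,"dy":-0.0035,"dz":0.009,"roll":0},{"gripper":0,"dx":0.001,"dy":-0.0035,"dz":0.0105,"roll":0},{"gripper":0,"dx":0.001,"dy":-0.0035,"dz":0.0115,"roll":0},{"gripper":0,"dx":0.001,"dy":-0.0035,"dz":0.012,"roll":0},{"gripper":0,"dx":0.001,"dy":-0.0035,"dz":0.0124,"roll":0},{"gripper":0,"dx":0.001,"dy":-0.0035,"dz":0.0126,"roll":0}]'
python3 go.py .5976 -.0052 .075 -104.5
```

```text
clock: 25.3
position: [0.5974, -0.0049, 0.0747]
orientation: [0.0, 0.992, -0.126, 0.0]
ft_force: [-4.3, -0.1, 6.2]
opening: 0.0123
t 25.30 pos [ 0.5974 -0.0049  0.0747] yaw -104.43 tilt [ 2.e-04 -1.e-04 -1.e+00] q6 1.62 open 0.0123
  -> dx,dy,dz mm [ 0.3  0.3 -0.3] roll 0.1
```

```bash
python3 -m jog '[{"gripper":0.4,"dx":0,"dy":0,"dz":0,"roll":0},{"gripper":0.4,"dx":0,"dy":0,"dz":0,"roll":0},{"gripper":0.4,"dx":0,"dy":0,"dz":0,"roll":0},{"gripper":0.4,"dx":0,"dy":0,"dz":-0.01,"roll":0},{"gripper":0.4,"dx":0,"dy":0,"dz":-0.03,"roll":0},{"gripper":0.4,"dx":0,"dy":0,"dz":-0.07,"roll":0},{"gripper":0.4,"dx":0,"dy":0,"dz":-0.11,"roll":0},{"gripper":0.4,"dx":0,"dy":0,"dz":-0.13,"roll":0}]'
python3 go.py .575 .360 .2 -104.5
```

```text
clock: 26.3
position: [0.5979, -0.0049, 0.2073]
orientation: [0.0, 0.992, -0.126, 0.002]
ft_force: [-0.4, 0.5, -0.4]
opening: 0.0351
t 26.30 pos [ 0.5979 -0.0049  0.2073] yaw -104.42 tilt [ 3.8e-03 -8.0e-04 -1.0e+00] q6 1.62 open 0.0351
  -> dx,dy,dz mm [-113.1 -347.7    6.9] roll 0.1
```

```bash
python3 -m jog '[{"gripper":1,"dx":-0.113,"dy":-0.347,"dz":0,"roll":0},{"gripper":1,"dx":-0.113,"dy":-0.347,"dz":0,"roll":0},{"gripper":1,"dx":-0.113,"dy":-0.347,"dz":0,"roll":0},{"gripper":1,"dx":-0.113,"dy":-0.347,"dz":0,"roll":0},{"gripper":1,"dx":-0.113,"dy":-0.347,"dz":0,"roll":0},{"gripper":1,"dx":-0.113,"dy":-0.347,"dz":0,"roll":0},{"gripper":1,"dx":-0.113,"dy":-0.347,"dz":0,"roll":0},{"gripper":1,"dx":-0.113,"dy":-0.347,"dz":0,"roll":0}]'
cat > v.py <<'E'
import sys
from h import *
for i in range(3): grab_frame("wrist")
f=grab("wrist"); X=cloud(f); m=(np.hypot(X[...,0]-.577,X[...,1]-.3615)<.05)&(X[...,2]>.015)&(X[...,2]<.055)
q=X[m]; print("enclosing",cv2.minEnclosingCircle(q[:,:2].astype(np.float32)),"zmax",np.percentile(q[:,2],99.5), m.sum())
# sphere/dome fit: circle of pts above .036
d=q[q[:,2]>.034]; print("dome rim circle",cv2.minEnclosingCircle(d[:,:2].astype(np.float32)))
A=np.c_[2*d,np.ones(len(d))]; c=np.linalg.lstsq(A,(d**2).sum(1),rcond=None)[0]; print("sphere fit centre",c[:3].round(4))
cv2.imwrite(sys.argv[1],f["color"])
E
python3 v.py pics/ventw.png; python3 go.py .5769 .3615 .02 -104.5
```

```text
clock: 27.3
position: [0.5745, 0.3588, 0.2045]
orientation: [0.0, 0.992, -0.126, 0.0]
ft_force: [-0.3, -0.2, -0.1]
opening: 0.0883
enclosing ((0.5739181041717529, 0.3636872172355652), 0.02899344079196453) zmax 0.045517058337590344 3098
dome rim circle ((0.5739855170249939, 0.3635503351688385), 0.02770487405359745)
sphere fit centre [0.5737 0.3638 0.0028]
t 27.50 pos [0.5749 0.3582 0.2045] yaw -104.52 tilt [ 2.e-04 -0.e+00 -1.e+00] q6 2.21 open 0.0881
  -> dx,dy,dz mm [  1.1  -3.7 184.5] roll -0.0
```

View pics/ventw.png

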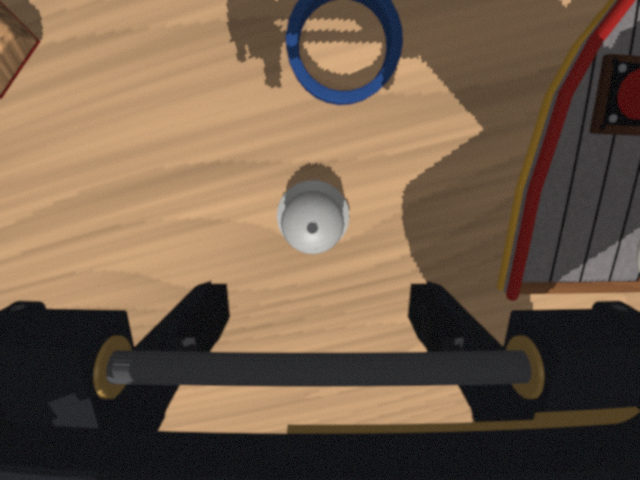

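The wrist view shows the vent cap at (313,225) and the tape at (344,45), well clear. The fitted radius of 29.0 mm matches the cap, and its centre is (.574, .3635).

```bash
python3 go.py .574 .3636 .032 -104.5; python3 -m jog '[{"gripper":1,"dx":-0.002,"dy":-0.005,"dz":0.05,"roll":0},{"gripper":1,"dx":-0.002,"dy":-0.005,"dz":0.10,"roll":0},{"gripper":1,"dx":-0.002,"dy":-0.005,"dz":0.14,"roll":0},{"gripper":1,"dx":-0.002,"dy":-0.005,"dz":0.165,"roll":0},{"gripper":1,"dx":-0.002,"dy":-0.005,"dz":0.1725,"roll":0},{"gripper":1,"dx":-0.002,"dy":-0.005,"dz":0.1725,"roll":0},{"gripper":1,"dx":-0.002,"dy":-0.005,"dz":0.1725,"roll":0},{"gripper":1,"dx":-0.002,"dy":-0.005,"dz":0.1725,"roll":0}]'
python3 v.py pics/ventg.png; python3 go.py .574 .3636 .032 -104.5
```

```text
t 27.50 pos [0.5749 0.3582 0.2045] yaw -104.52 tilt [ 2.e-04 -0.e+00 -1.e+00] q6 2.21 open 0.0881
  -> dx,dy,dz mm [ -2.2  -5.  172.5] roll -0.0
clock: 28.5
position: [0.5741, 0.3648, 0.0327]
orientation: [-0.0, 0.992, -0.126, 0.001]
ft_force: [-0.3, 0.1, 1.2]
opening: 0.088
enclosing ((0.5773676633834839, 0.3614136576652527), 0.05009330064058304) zmax 0.05240987303177553 15747
dome rim circle ((0.5773120522499084, 0.3614126443862915), 0.05003013834357262)
sphere fit centre [0.5724 0.3613 0.0629]
t 28.70 pos [0.5738 0.3647 0.0319] yaw -104.43 tilt [ 4.e-04  1.e-04 -1.e+00] q6 2.22 open 0.0880
  -> dx,dy,dz mm [ 0.5  1.1 -0.1] roll 0.1
```

View pics/ventg.png

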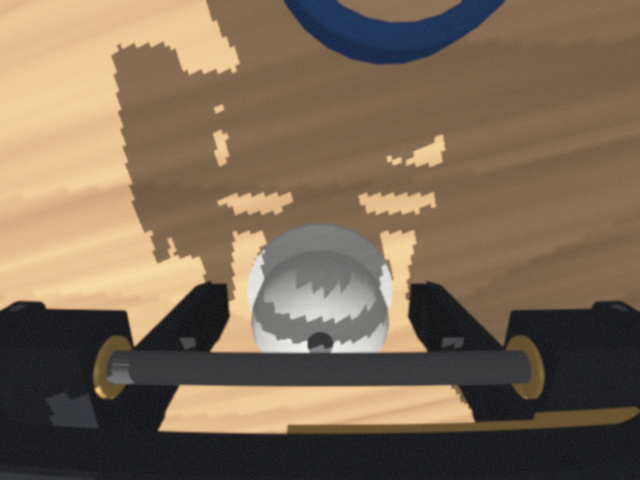

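The cap is centred between the fingers, with its top button at (320,341). I'll close, then locate the button in the tool frame.

```bash
python3 -m jog '[{"gripper":0,"dx":0,"dy":0,"dz":0,"roll":0},{"gripper":0,"dx":0,"dy":0,"dz":0,"roll":0},{"gripper":0,"dx":0,"dy":0,"dz":0,"roll":0},{"gripper":0,"dx":0,"dy":0,"dz":0,"roll":0},{"gripper":0,"dx":0,"dy":0,"dz":0,"roll":0},{"gripper":0,"dx":0,"dy":0,"dz":0,"roll":0},{"gripper":0,"dx":0,"dy":0,"dz":0,"roll":0},{"gripper":0,"dx":0,"dy":0,"dz":0,"roll":0}]' 30
python3 - <<'E'
from h import *
s=telemetry.observe(); q=s["orientation"]; R=Rot.from_quat([q[1],q[2],q[3],q[0]]).as_matrix()
f=grab("wrist"); X=cloud(f); P=(X-s["position"])@R
g=f["color"].max(2); w=(slice(325,358),slice(300,340)); m=g[w]<90
print(m.sum()); v,u=np.nonzero(m&(np.mgrid[325:358,0:1][0]<350)); c=[u.mean()+300,v.mean()+325]; p=onplane(f,[c],.044)[0]; print("button px",c,"tool",((p-s["position"])@R).round(4))
# rim: top-most image points of cap, z .015-.034, far edge (max tool x)
k=(abs(P[...,1])<.006)&(X[...,2]>.017)&(X[...,2]<.048)&(P[...,0]>-.04)&(P[...,0]<.05); print("cap tool-x max",np.percentile(P[...,0][k],[99,99.8]).round(4))
E
python3 go.py .4709 .0277 .19 -104.5
```

```text
clock: 29.7
position: [0.5737, 0.3647, 0.0316]
orientation: [0.0, 0.992, -0.126, -0.0]
ft_force: [0.2, 0.1, -0.8]
opening: 0.0564
512
button px [np.float64(318.2469512195122), np.float64(341.1341463414634)] tool [ 0.0014  0.0003 -0.0124]
cap tool-x max [0.0292 0.0294]
t 29.75 pos [0.5737 0.3647 0.0316] yaw -104.43 tilt [-0. -0. -1.] q6 2.22 open 0.0563
  -> dx,dy,dz mm [ -15.6  352.  -158.4] roll 0.1
```

```bash
python3 go.py .4703 .0279 .17 -104.5; python3 -m jog '[{"gripper":0,"dx":0,"dy":0,"dz":-0.03,"roll":0},{"gripper":0,"dx":0,"dy":0,"dz":-0.08,"roll":0},{"gripper":0,"dx":0,"dy":0.03,"dz":-0.12,"roll":0},{"gripper":0,"dx":-0.004,"dy":0.08,"dz":-0.138,"roll":0},{"gripper":0,"dx":-0.007,"dy":0.14,"dz":-0.138,"roll":0},{"gripper":0,"dx":-0.01,"dy":0.20,"dz":-0.138,"roll":0},{"gripper":0,"dx":-0.013,"dy":0.26,"dz":-0.138,"roll":0},{"gripper":0,"dx":-0.015,"dy":0.31,"dz":-0.138,"roll":0}]'
python3 go.py .4703 .0279 .09 -104.5
```

```text
t 29.75 pos [0.5737 0.3647 0.0316] yaw -104.43 tilt [-0. -0. -1.] q6 2.22 open 0.0563
  -> dx,dy,dz mm [ -16.2  351.9 -138.4] roll 0.1
clock: 30.75
position: [0.481, 0.0665, 0.1697]
orientation: [0.0, 0.992, -0.126, 0.0]
ft_force: [1.4, 0.2, -1.6]
opening: 0.0568
t 30.75 pos [0.481  0.0665 0.1697] yaw -104.45 tilt [ 1.e-04 -1.e-04 -1.e+00] q6 1.72 open 0.0568
  -> dx,dy,dz mm [-0.7 40.  79.7] roll 0.0
```

```bash
python3 -m jog '[{"gripper":0,"dx":-0.001,"dy":0.025,"dz":0,"roll":0},{"gripper":0,"dx":-0.001,"dy":0.037,"dz":0.01,"roll":0},{"gripper":0,"dx":-0.001,"dy":0.039,"dz":0.03,"roll":0},{"gripper":0,"dx":-0.001,"dy":0.039,"dz":0.055,"roll":0},{"gripper":0,"dx":-0.001,"dy":0.039,"dz":0.07,"roll":0},{"gripper":0,"dx":-0.001,"dy":0.039,"dz":0.077,"roll":0},{"gripper":0,"dx":-0.001,"dy":0.039,"dz":0.079,"roll":0},{"gripper":0,"dx":-0.001,"dy":0.039,"dz":0.079,"roll":0}]'
python3 - <<'E'
from h import *
for i in range(3): grab_frame("wrist")
f=grab("wrist"); cv2.imwrite("pics/ventp.png",f["color"])
E
python3 go.py .4703 .0279 .0776 -104.5
```

```text
clock: 31.75
position: [0.4715, 0.0308, 0.091]
orientation: [0.0, 0.992, -0.126, 0.0]
ft_force: [0.1, 0.2, -1.7]
opening: 0.0567
t 31.95 pos [0.4715 0.0307 0.091 ] yaw -104.43 tilt [ 8.e-04 -1.e-04 -1.e+00] q6 1.64 open 0.0567
  -> dx,dy,dz mm [-0.4  3.  13.4] roll 0.1
```

View pics/ventp.png

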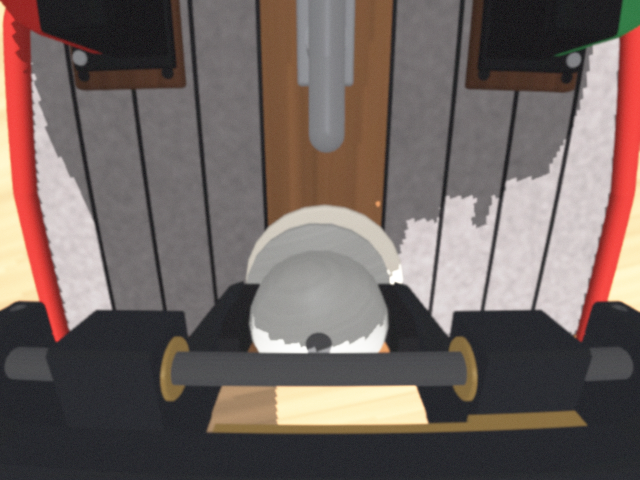

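The ring is centred at column 325 and the vent at 319, which agrees with the computed +3 mm. I'll correct and lower.

```bash
python3 -m jog '[{"gripper":0,"dx":0,"dy":0.002,"dz":0.003,"roll":0},{"gripper":0,"dx":0,"dy":0.003,"dz":0.007,"roll":0},{"gripper":0,"dx":0,"dy":0.003,"dz":0.010,"roll":0},{"gripper":0,"dx":0,"dy":0.003,"dz":0.012,"roll":0},{"gripper":0,"dx":0,"dy":0.003,"dz":0.0127,"roll":0},{"gripper":0,"dx":0,"dy":0.003,"dz":0.0132,"roll":0},{"gripper":0,"dx":0,"dy":0.003,"dz":0.0136,"roll":0},{"gripper":0,"dx":0,"dy":0.003,"dz":0.0139,"roll":0}]'
python3 go.py .4703 .0279 .0776 -104.5
```

```text
clock: 32.95
position: [0.4706, 0.0278, 0.0774]
orientation: [0.0, 0.992, -0.125, 0.0]
ft_force: [-4.9, 0.4, 11.3]
opening: 0.0561
t 32.95 pos [0.4706 0.0278 0.0774] yaw -104.42 tilt [ 2.e-04 -1.e-04 -1.e+00] q6 1.63 open 0.0561
  -> dx,dy,dz mm [-0.3 -0.  -0.2] roll 0.1
```

```bash
python3 -m jog '[{"gripper":0.95,"dx":0,"dy":0,"dz":0,"roll":0},{"gripper":0.95,"dx":0,"dy":0,"dz":0,"roll":0},{"gripper":0.95,"dx":0,"dy":0,"dz":0,"roll":0},{"gripper":0.95,"dx":0,"dy":0,"dz":0,"roll":0},{"gripper":0.95,"dx":0,"dy":0,"dz":-0.015,"roll":0},{"gripper":0.95,"dx":0,"dy":0,"dz":-0.05,"roll":0},{"gripper":0.95,"dx":0,"dy":0,"dz":-0.10,"roll":0},{"gripper":0.95,"dx":0,"dy":0,"dz":-0.15,"roll":0}]'
python3 -m jog '[{"gripper":0.95,"dx":0,"dy":-0.03,"dz":-0.02,"roll":0},{"gripper":0.95,"dx":-0.02,"dy":-0.08,"dz":-0.02,"roll":0},{"gripper":0.95,"dx":-0.04,"dy":-0.14,"dz":-0.02,"roll":0},{"gripper":0.95,"dx":-0.07,"dy":-0.20,"dz":-0.02,"roll":0},{"gripper":0.95,"dx":-0.10,"dy":-0.25,"dz":-0.02,"roll":0},{"gripper":0.95,"dx":-0.13,"dy":-0.30,"dz":-0.02,"roll":0},{"gripper":0.95,"dx":-0.15,"dy":-0.33,"dz":-0.02,"roll":0},{"gripper":0.95,"dx":-0.15,"dy":-0.33,"dz":-0.02,"roll":0}]'
cat > c.py <<'E'
from h import *
f=grab("top"); X=cloud(f); Z=X[...,2]
mid=np.array([.5971,-.0051]); h=np.radians(-14.5); A=np.array([[np.cos(h),np.sin(h)],[-np.sin(h),np.cos(h)]])
D=(X[...,:2]-mid)@A.T; D[...,0]+=.03
def blk(n,x0,y0,r,zl,zh):
    m=(np.hypot(D[...,0]-x0,D[...,1]-y0)<r)&(Z>zl)&(Z<zh); q=D[m].astype(np.float32); b=cv2.minAreaRect(q); print(n,m.sum(),"centre",np.round(b[0],4),"size",np.round(b[1],4),"ang %.1f"%b[2],"mean",q.mean(0).round(4),"z",np.percentile(Z[m],[50,99]).round(3))
blk("red top",.03,.092,.045,.094,.11); blk("green top",.03,-.092,.045,.094,.11); blk("cleat",.03,0,.07,.068,.09); blk("vent",-.1,0,.05,.062,.1)
hsv=cv2.cvtColor(f["color"],cv2.COLOR_BGR2HSV).astype(int); H,S=hsv[...,0],hsv[...,1]
for n,k,y in [("red",(H<8)|(H>172),.11),("green",(H>45)&(H<85),-.11)]:
    k=k&(S>120)&(Z>.055)&(np.hypot(D[...,0]-.03,D[...,1]-y)<.05); print(n,"lens",D[k].mean(0).round(4),k.sum())
for n,c,r,zl in [("tin",(.7195,-.3001),.07,.08),("tape",(.7167,.2994),.07,.012)]:
    m=(np.hypot(X[...,0]-c[0],X[...,1]-c[1])<r)&(Z>zl); print(n,np.round(cv2.minAreaRect(X[m][:,:2].astype(np.float32))[0],4))
cv2.imwrite("pics/end.png",cv2.resize(f["color"][120:360,200:440],(600,600),interpolation=cv2.INTER_CUBIC))
E
python3 c.py
```

```text
clock: 33.95
position: [0.4702, 0.0279, 0.2293]
orientation: [0.0, 0.992, -0.126, 0.0]
ft_force: [0.6, -0.0, 0.4]
opening: 0.0834
clock: 34.95
position: [0.4063, 0.3863, 0.2475]
orientation: [-0.0, 0.992, -0.124, 0.0]
ft_force: [-0.1, 0.0, -0.1]
opening: 0.0841
red top 250 centre [0.0311 0.0891] size [0.0402 0.0426] ang 0.1 mean [0.0308 0.082 ] z [0.098 0.103]
green top 241 centre [ 0.0307 -0.0902] size [0.0398 0.0418] ang 1.4 mean [ 0.0305 -0.0828] z [0.098 0.104]
cleat 377 centre [0.0315 0.0036] size [0.1008 0.1219] ang 38.7 mean [0.0309 0.002 ] z [0.077 0.084]
vent 588 centre [-0.0983  0.    ] size [0.0545 0.0568] ang 14.5 mean [-0.0979 -0.0004] z [0.087 0.093]
red lens [0.0301 0.1014] 125
green lens [ 0.0295 -0.1023] 131
tin [ 0.7194 -0.3003]
tape [0.7166 0.2991]
```

View pics/end.png

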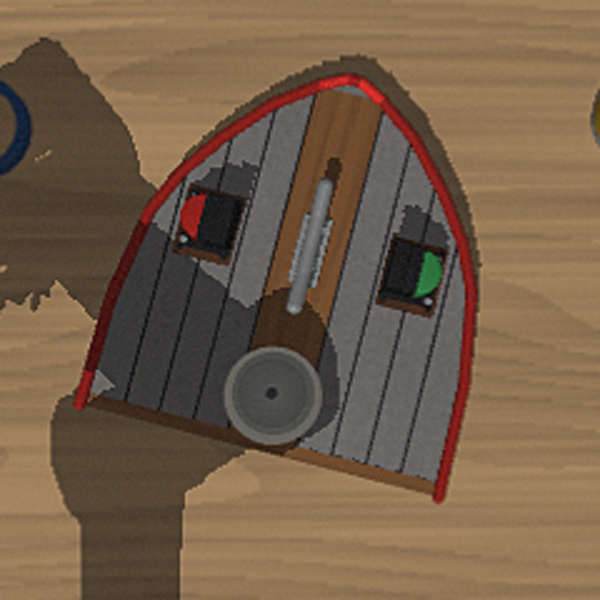

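The crop shows each lens outboard on its pad, the cleat's horns along the plank (tilted about 14.9°, against the deck's 14.5°) and the vent on its ring. The tin and tape are unmoved. I'll take one nearer look with the wrist camera to check the centring.

```bash
python3 go.py .40 .035 .26 -104.5; python3 -m jog '[{"gripper":0.95,"dx":0.08,"dy":0.34,"dz":-0.013,"roll":0},{"gripper":0.95,"dx":0.08,"dy":0.34,"dz":-0.013,"roll":0},{"gripper":0.95,"dx":0.08,"dy":0.34,"dz":-0.013,"roll":0},{"gripper":0.95,"dx":0.08,"dy":0.34,"dz":-0.013,"roll":0},{"gripper":0.95,"dx":0.08,"dy":0.34,"dz":-0.013,"roll":0},{"gripper":0.95,"dx":0.08,"dy":0.34,"dz":-0.013,"roll":0},{"gripper":0.95,"dx":0.08,"dy":0.34,"dz":-0.013,"roll":0},{"gripper":0.95,"dx":0.08,"dy":0.34,"dz":-0.013,"roll":0}]'
python3 - <<'E'
from h import *
for i in range(4): grab_frame("wrist")
f=grab("wrist"); X=cloud(f); Z=X[...,2]
mid=np.array([.5971,-.0051]); h=np.radians(-14.5); A=np.array([[np.cos(h),np.sin(h)],[-np.sin(h),np.cos(h)]])
D=(X[...,:2]-mid)@A.T; D[...,0]+=.03
def c(n,x0,y0,r,zl,zh):
    m=(np.hypot(D[...,0]-x0,D[...,1]-y0)<r)&(Z>zl)&(Z<zh)
    if m.sum()>20:
        b=cv2.minEnclosingCircle(D[m].astype(np.float32)); R=cv2.minAreaRect(D[m].astype(np.float32)); print(n,m.sum(),np.round(b[0],4),round(b[1],4),"rect",np.round(R[0],4),np.round(R[1],4),round(R[2],1))
c("ring+",-.1,0,.06,.0435,.1); c("flange+",-.1,0,.06,.0485,.1); c("cap",-.1,0,.06,.062,.1); c("dome top",-.1,0,.06,.085,.1)
c("cleat",.03,0,.055,.068,.09); c("red pad",.03,.092,.045,.045,.05);c("green pad",.03,-.092,.045,.045,.05)
c("red hous",.03,.092,.045,.094,.11);c("green hous",.03,-.092,.045,.094,.11)
cv2.imwrite("pics/endw.png",f["color"])
E
python3 go.py .4 .035 .26 -104.5
```

```text
t 35.00 pos [0.407  0.3851 0.2473] yaw -104.33 tilt [ 4.e-04 -0.e+00 -1.e+00] q6 2.37 open 0.0839
  -> dx,dy,dz mm [ 79.8 340.9 -12.7] roll 0.2
clock: 36.0
position: [0.4, 0.0354, 0.26]
orientation: [-0.0, 0.992, -0.126, 0.0]
ft_force: [0.3, -0.1, -0.0]
opening: 0.0835
ring+ 6306 [-0.1058  0.    ] 0.0456 rect [-0.103  -0.0002] [0.0849 0.0849] 45.3
flange+ 4562 [-1.022e-01 -1.000e-04] 0.0371 rect [-1.011e-01 -1.000e-04] [0.0716 0.071 ] 88.2
cap 3543 [-0.1009 -0.0002] 0.0293 rect [-0.101  -0.0005] [0.0578 0.0568] 89.7
dome top 2222 [-0.1012 -0.0004] 0.0245 rect [-0.1007  0.0002] [0.0457 0.0469] 71.8
cleat 748 [-0.0072 -0.0001] 0.0184 rect [-0.0075 -0.    ] [0.0348 0.0131] 0.1
red pad 708 [0.0088 0.091 ] 0.028 rect [0.0078 0.0913] [0.0523 0.0234] 88.7
green pad 727 [ 0.0084 -0.0918] 0.0279 rect [ 0.0078 -0.0922] [0.0236 0.0525] 0.2
t 36.25 pos [0.4002 0.0362 0.2597] yaw -104.35 tilt [-1.e-04  0.e+00 -1.e+00] q6 1.62 open 0.0837
  -> dx,dy,dz mm [ 0.1  1.2 -0.3] roll 0.1
```

View pics/endw.png

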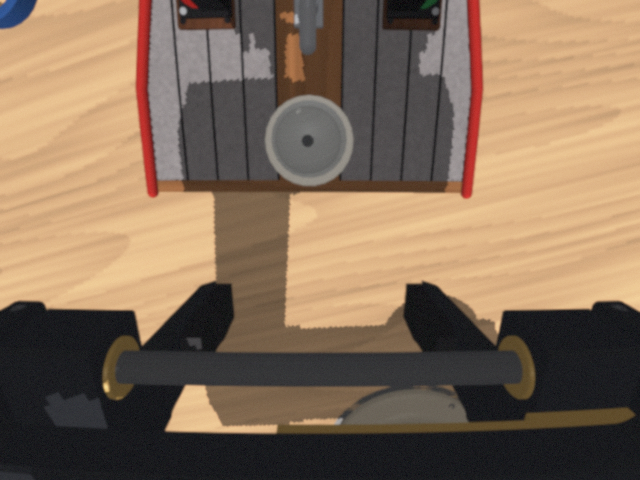

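The near look shows the vent concentric with its ring (cap centre at x -101 mm, ring at -100 to -103 mm) and the cleat at y = 0. Nothing is touching the arm, so I'm handing in.

```bash
python3 -c "
from plant import arm
print(arm.close_job())"
```

```text
the job is handed in; nothing more can be done
None
```

All four fittings are laid out on the foredeck and the job is handed in, at about 36 s of the 104 s allowed. I placed them in the order red sidelight, green sidelight, cleat, vent. Each was lowered until light contact (about 5–11 N on the wrist) before release. The hand-in reports no verdict.

Last checks, from the top and wrist cameras, in the deck's axes:

| Fitting | Result |
|---|---|
| Sidelights | Within about 1 mm of their pad centres, lenses straight outboard to about 1° |
| Cleat | About x = 31, y = 0 mm (target 30, 0), horns fore and aft within about 0.5° |
| Vent | Within about 2 mm of the ring centre, on the centreline |
| Tin and tape | Unmoved (shift under 0.5 mm) |

**Where the readings disagreed:**
- **Vent:** the top camera put it at x = -98 mm and the wrist camera at -101 mm. The ring read -100 to -103 mm. The two cameras had already differed by about that much at pick-up.
- **Cleat:** in the top view its outline box was spoiled by stray points from the lights. I took its place and heading from the mean of those points, the picture and the wrist view instead.

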